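# Put a sanding drum away on a crooked slanted peg

## Robot

A 6-joint arm with a two-finger parallel gripper is mounted at the origin on the work surface. World frame = base frame: x ahead of the robot, y to its left, z up, the work surface at z = 0. Lengths are in m, angles in rad, forces in N, time in s.
With the tool pointing down it reaches from about 0.35 to 1 m from the base axis. Payload 7.1 kg.
Tool frame: the origin (TCP) lies between the finger pads; the fingertips stand 22 mm ahead of it and the grasp point (between the pads) lies 3 mm ahead of it; x points along the fingers, y is the direction in which the jaws open and shut, and the axes are right-handed (so a half turn about x gives the same grasp; the last joint's range is limited). The gripper opens to 85 mm and grips with 20 to 120 N. Pads are 22 mm wide; open, the fingers measure 114 mm over their backs; the gripper's body (76 mm by 85 mm) begins 54 mm behind the grasp point. The pads swing forward as they close: fully open they stand 13 mm farther back than shut.
Start: joints at [1.188, 0.423, 1.63, -0, 1.089, -0.019], TCP at [0.222, 0.584, 0.253] pointing down, gripper open.
Joint ranges: [-3, 3], [-0.9, 2.11], [0.09, 2.58], [-1.31, 4.45], [0.11, 2.69], [-2.54, 2.54]. Speed limits (rad/s): [2.39, 2.39, 3.01, 3.14, 3.14, 3.14].

## Interface

Orientations are given as a rotation vector (axis times angle).
In Python, from rig import manip gives the robot as it stands. The module is installed in compiled form; this text tells all that it offers. Calls block until the motion is done:
- manip.move_to(position, orientation): joint-space move of the TCP to a pose.
- manip.servo_line(position, orientation=None, rate=0.15): straight line of the TCP; orientation=None keeps the orientation; rate is the mean speed in m/s.
- manip.set_joints(angles): joint-space move.
- manip.command_gripper(opening, f_grip=None): finger opening in m; f_grip is the grip in N (None keeps the last); returns when the fingers have stopped.
- manip.hold(seconds).
- manip.solve_ik(position, orientation): joint angles nearest the present ones, or None.
- manip.camera(name): name is "scene" or "top" or "wrist"; returns a dict with "image" (480x640x3 uint8, red, green, blue), "fx", "fy", "cx", "cy" (pixels), "cam_to_world" (4x4, takes a point from camera to world coordinates); the wrist camera has in their place "mount" (4x4, takes a point from camera to tool coordinates, whose origin is the TCP and whose axes are the tool frame's). Camera axes: x right, y down, z forward; pixel columns grow to the right and rows downward; lengths in m; the calibration is good to about 2 mm. A picture is of the moment at which its call begins: read the wrist's pose just before it. There is no depth.
A pose or a line that the arm cannot do raises manip.IKError and nothing moves.
- manip.sign_off(): hands the job in, once; it reports no verdict.
Readings, each from a call of its own:
- manip.get_time(): time.
- manip.get_joint_positions(): joint angles.
- manip.get_joint_vel(): joint speeds.
- manip.get_tau(): joint torques, N m.
- manip.get_position(): TCP position.
- manip.get_ee_rot(): TCP orientation.
- manip.get_contact_force(): force on the tool from outside, world axes, zero at the start.
- manip.get_torque(): the same for the moment, N m.
- manip.get_width(): finger opening in m.
Only numpy, scipy, OpenCV 4.12 (cv2) and the standard library are available. Lean on these libraries where they do the work, as an engineer would, in place of code of your own. Each camera call takes 0.05 s, during which the arm holds its last target.

## Task

Put the tall, narrow sanding drum that stands on the bench away on the bare slanted peg of the drum rack: slip its bore over the peg's nose along the peg's slant and push it past the spring leaves until it is fully home on the collar, then let go. The peg has been knocked a little crooked, so feel your way along it and never force the drum or bump the rack; leave the other things on the bench where they are.

Things in the scene. Friction and masses are not known exactly. Their poses are not given: they have to be found in the camera images.
- drum: The sanding drum to put away: a brown upright cylinder, diameter 50 mm, 60 mm tall, mass 0.11 to 0.22 kg, with a straight 18.6 mm bore right through along its axis (both ends alike). Origin: centre of its lower end; z axis along the bore, up as it stands on the bench.
- drum_mid (a point): The middle of the drum, on its bore axis, 30 mm from either end.
- seat: Root of the bare peg, which it carries, at the centre of a steel collar (28 mm diameter, 7 mm thick) on the rack's sloping board. Origin: centre of the collar's upper face, 110 mm above the bench, where the drum's end must come to rest. z axis: nominal peg axis, outward and upward, 50 degrees above level, roughly towards the robot; y axis level along the board; x axis up the board's slope.
- nose (a point): Where the bare peg's tip would be if straight: 80 mm out from the seat along its z. The steel peg is 16 mm in diameter and stiff; its last 20 mm taper to a 3 mm nose. It is crooked: straight in itself, it leans from its root at the seat's origin by 0.072 to 0.088 rad off the seat's z axis (tip 5.8 to 7 mm off this point) towards any side. The lean is not measured: see it or feel it.
- leaves (a point): Nominal peg axis 42 mm out from the seat, where two sprung leaves on opposite sides of the peg begin; they reach down to 6 mm from the seat and rub in the bore. The last 40 mm need a steady push of roughly 3 to 12 N along the peg; the weight alone does not bring the drum home. Forcing is: over 25 N on peg and leaves (all contacts added; the leaves take about 10) or 40 N with the collar.
- rack: The fixed wooden rack that carries the bare peg and, 130 mm to the right of it as seen from the robot (towards -y of the seat), an equal peg with a drum of 40 mm diameter already stored. Origin: on the bench straight below the seat's origin. Front (-x) roughly towards the robot. Base 170 x 300 mm.
- squat_drum: Bystander: a squat drum, 68 mm in diameter, 32 mm tall, lying flat with its bore upright. Origin: centre of its underside.
- offcut: Bystander: wooden offcut 110 x 45 x 22 mm lying flat. Origin: centre of its underside.
- screwdriver: Bystander: screwdriver lying on the bench, about 200 mm long.
Not all that is in view belongs to the job. What is shaped like the drum but red is not meant.

How it is judged:
By the outcome, as a careful person would: the job done as asked, in the order asked, and still so for the second after the job is handed in, with the robot touching nothing.
It also fails if it takes over 61 s, if anything falls off the work surface, if the arm or the gripper's body presses on something with over 40 N, if the wrist force passes 120 N, or if a joint passes its speed limit or range.

## Working session

There is one attempt and no reset: what is moved stays moved. The work goes in short steps, each a Python script; the robot and the scene stay as the last script left them, time stands still between calls to the robot, and variables do not carry over. Pictures are saved under pics/ and viewed, and the job is handed in when it is done.

```bash
mkdir -p pics; ls
python3 - <<'E'
from rig import manip
import cv2,numpy as np
print(manip.get_time(),manip.get_position(),manip.get_ee_rot(),manip.get_width())
for n in ["scene","top","wrist"]:
    c=manip.camera(n); cv2.imwrite(f"pics/{n}0.png",c["image"][:,:,::-1])
    print(n,c["fx"],c["fy"],c["cx"],c["cy"]); print(np.round(c.get("cam_to_world",c.get("mount")),4).tolist())
print(manip.get_time())
E
```

```text
pics
0.0 [0.22216353 0.58362555 0.25253638] [ 0.28425574  1.5522206  -0.28664261] 0.08555277750411472
scene 494.7575672415093 494.7575672415093 324.15447738007686 241.96171109617373
[[0.1708, 0.845, -0.5067, 1.0382], [0.9853, -0.1422, 0.095, -0.2091], [0.0082, -0.5154, -0.8569, 0.9866], [0.0, 0.0, 0.0, 1.0]]
top 567.5139519872423 567.5139519872423 320.020825477142 239.59968993018063
[[-0.0056, -0.9939, 0.11, 0.4033], [-1.0, 0.0049, -0.0069, -0.0964], [0.0064, -0.11, -0.9939, 1.283], [0.0, 0.0, 0.0, 1.0]]
wrist 338.07479381237164 338.07479381237164 326.2172576306702 238.57200961656127
[[0.0002, -0.3163, 0.9487, -0.1198], [1.0, 0.0008, 0.0, -0.0008], [-0.0008, 0.9487, 0.3163, -0.0807], [0.0, 0.0, 0.0, 1.0]]
0.15
```

View pics/scene0.png

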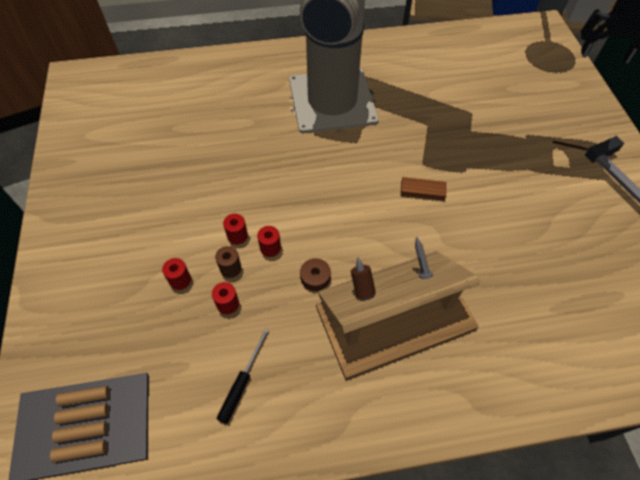

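View pics/top0.png

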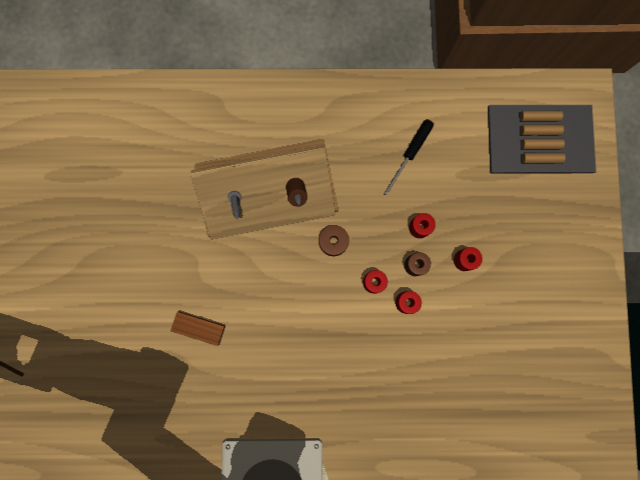

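View pics/wrist0.png

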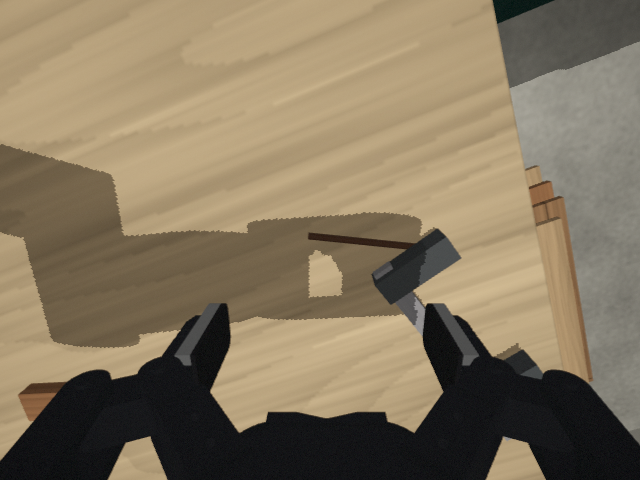

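The scene view shows the brown drum at about (229,262) among four red ones, the bare peg at (421,258) and the stored drum at (362,282). In the top view, the drum is at (418,264) and the bare peg at (235,203). Next I'll measure them.

```bash
cat > h.py <<'E'
import numpy as np,cv2
from rig import manip
from scipy.spatial.transform import Rotation as R
def T_tool():
    T=np.eye(4);T[:3,3]=manip.get_position();T[:3,:3]=R.from_rotvec(manip.get_ee_rot()).as_matrix();return T
def cam(n,save=None):
    T=T_tool() if n=="wrist" else None
    c=manip.camera(n)
    c["T"]=T@np.array(c["mount"]) if n=="wrist" else np.array(c["cam_to_world"])
    if save: cv2.imwrite(save,c["image"][:,:,::-1]); np.save(save[:-3]+"npy",dict(T=c["T"],k=[c["fx"],c["fy"],c["cx"],c["cy"]]),allow_pickle=True)
    return c
def ray(c,p):
    d=np.array([(p[0]-c["cx"])/c["fx"],(p[1]-c["cy"])/c["fy"],1.]);d=c["T"][:3,:3]@d
    return c["T"][:3,3],d/np.linalg.norm(d)
def plane(c,p,z):
    o,d=ray(c,p);return o+d*(z-o[2])/d[2]
def tri(rays):
    A=np.zeros((3,3));b=np.zeros(3)
    for o,d in rays:
        P=np.eye(3)-np.outer(d,d);A+=P;b+=P@o
    x=np.linalg.solve(A,b);return x,[np.linalg.norm((np.eye(3)-np.outer(d,d))@(x-o)) for o,d in rays]
def proj(c,X):
    p=np.linalg.inv(c["T"])@np.append(X,1);return np.array([c["fx"]*p[0]/p[2]+c["cx"],c["fy"]*p[1]/p[2]+c["cy"]])
E
python3 - <<'E'
from h import *
s=cam("scene");t=cam("top")
for n,c,(x,y,w,h) in [("s",s,(310,220,170,160)),("t",t,(180,130,170,120)),("d",s,(150,200,200,130))]:
    cv2.imwrite(f"pics/crop_{n}.png",cv2.resize(c["image"][y:y+h,x:x+w,::-1],None,fx=4,fy=4,interpolation=cv2.INTER_CUBIC))
def blobs(c,lo,hi):
    hsv=cv2.cvtColor(c["image"],cv2.COLOR_RGB2HSV)
    m=cv2.inRange(hsv,lo,hi);n,l,st,ce=cv2.connectedComponentsWithStats(m)
    return [(ce[i].round(1).tolist(),st[i].tolist()) for i in range(1,n) if st[i][4]>60]
for nm,c in (("s",s),("t",t)):
    print(nm,"red",[ (b[0],plane(c,b[0],.03).round(3).tolist()) for b in blobs(c,(0,215,60),(5,255,255))+blobs(c,(172,215,60),(180,255,255))])
    hsv=cv2.cvtColor(c["image"],cv2.COLOR_RGB2HSV)
    for p in ((229,262),(235,272)) if nm=="s" else ((410,262),(427,268),(320,240)): print(hsv[p[1],p[0]])
    print("brown",[(b,plane(c,b[0],.03).round(3).tolist()) for b in blobs(c,(0,80,25),(12,190,130))])
E
```

```text
s red [([233.9, 226.2], [0.397, -0.3, 0.03]), ([268.1, 238.5], [0.443, -0.227, 0.03]), ([174.1, 270.4], [0.49, -0.437, 0.03]), ([221.4, 292.2], [0.559, -0.339, 0.03])]
[ 10 149 103]
[ 11 181  31]
brown [(([44.2, 44.7], [0, 0, 119, 118, 6730]), [-0.333, -0.801, 0.03]), (([423.2, 188.2], [401, 178, 45, 22, 701]), [0.363, 0.159, 0.03]), (([227.9, 260.9], [216, 247, 25, 31, 528]), [0.485, -0.32, 0.03]), (([315.1, 274.1], [301, 259, 29, 32, 735]), [0.55, -0.136, 0.03]), (([363.1, 282.9], [352, 265, 23, 35, 524]), [0.588, -0.038, 0.03])]
t red [([423.3, 223.3], [0.577, -0.336, 0.03]), ([470.4, 256.8], [0.502, -0.438, 0.03])]
[ 11 143 102]
[ 11 145 102]
[ 11 143 102]
brown [(([295.9, 190.8], [286, 178, 21, 28, 384]), [0.652, -0.052, 0.03]), (([333.2, 240.2], [319, 226, 30, 30, 656]), [0.54, -0.134, 0.03]), (([418.0, 263.8], [406, 252, 24, 24, 392]), [0.487, -0.322, 0.03]), (([196.7, 328.1], [172, 312, 52, 33, 851]), [0.349, 0.165, 0.03])]
```

View pics/crop_s.png

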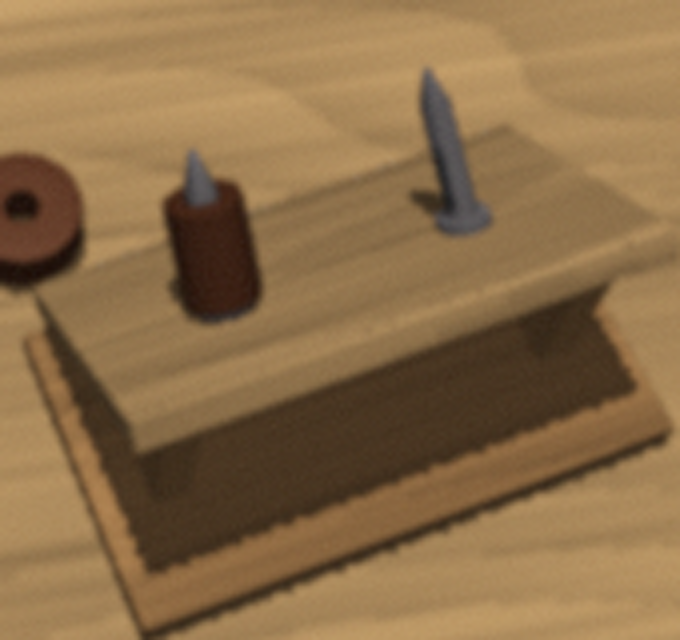

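View pics/crop_t.png

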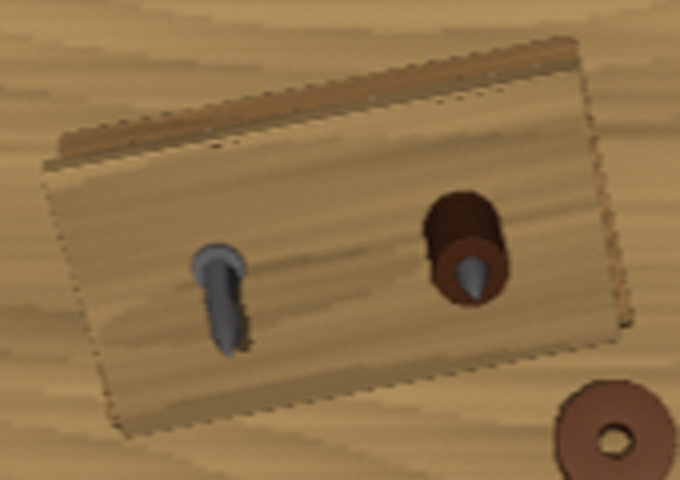

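View pics/crop_d.png

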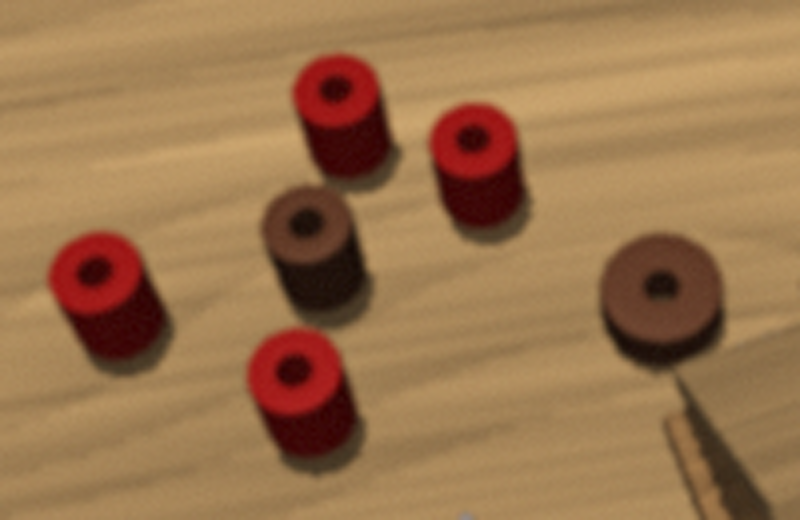

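Run:
```python
from h import *
s=cam("scene");t=cam("top")
cv2.imwrite("pics/crop_dt.png",cv2.resize(t["image"][210:320,350:490,::-1],None,fx=5,fy=5,interpolation=cv2.INTER_CUBIC))
f=lambda a,b:tri([ray(s,a),ray(t,b)])
print("tip",f((417,237.7),(237.3,217.7)))
print("collar",f((425.9,273),(234.5,196.5)))
print("drumtop",f((226.5,255.5),(418,263.3)), plane(s,(226.5,255.5),.06))
for n,p in dict(A=(333,88),B=(473,138),C=(95,270),D=(293,370)).items(): print(n,plane(s,(p[0]/4+150,p[1]/4+200),.06))
# board edges in top : front edge and stored peg
print("stored tip",f((193/4+310,152/4+220),(475/4+180,298/4+130)))
```

```text
tip (array([0.57214129, 0.06143098, 0.16396768]), [np.float64(0.0012505417467657944), np.float64(0.001250541746765793)])
collar (array([0.62498625, 0.07490841, 0.11062751]), [np.float64(0.0009313372676460584), np.float64(0.0009313372676461102)])
drumtop (array([ 0.48631324, -0.31832913,  0.05520526]), [np.float64(0.0011040727487635865), np.float64(0.0011040727487635557)]) [ 0.48894342 -0.31886654  0.06      ]
A [ 0.40525955 -0.29793115  0.06      ]
B [ 0.45097281 -0.22456633  0.06      ]
C [ 0.49962364 -0.43068573  0.06      ]
D [ 0.57533825 -0.33161338  0.06      ]
stored tip (array([ 0.59795096, -0.06112215,  0.16477391]), [np.float64(0.0010486977432274467), np.float64(0.0010486977432274242)])
```

View pics/crop_dt.png

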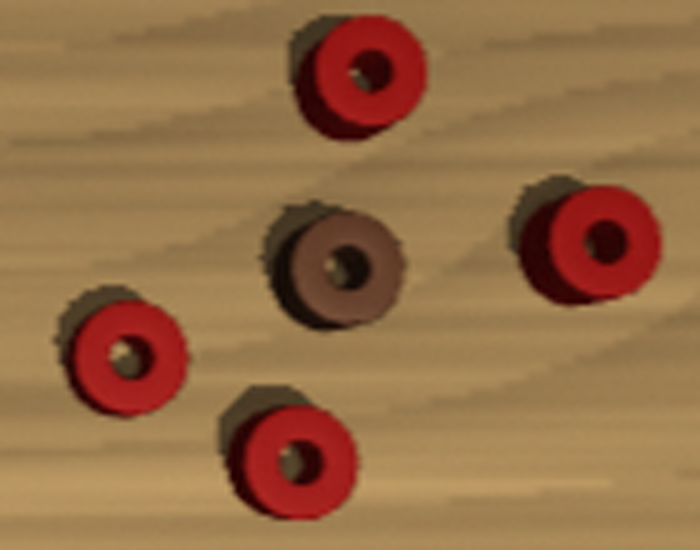

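The peg tip triangulates to about (0.572, 0.061, 0.164) and the collar to (0.625, 0.075, 0.111), which agrees with the given height of 0.110. I'll check reach for the candidate poses before moving.

```bash
cat >> h.py <<'E'
def rot(a,y):  # tool x along a, tool y near y
    a=np.array(a,float);a/=np.linalg.norm(a);y=np.array(y,float);y-=a*(a@y);y/=np.linalg.norm(y)
    return R.from_matrix(np.c_[a,y,np.cross(a,y)])
def roll(a,deg):
    # deg=0: tool y level
    y0=np.cross([0,0,1.],a) if abs(a[2])<.99 else np.array([0,1.,0])
    return R.from_rotvec(np.deg2rad(deg)*np.array(a)/np.linalg.norm(a))*rot(a,y0)
E
python3 - <<'E'
from h import *
s=cam("scene");t=cam("top")
D=tri([ray(s,(226.5,255.5)),ray(t,(419.6,263.6))]);print(D, plane(t,(419.6,263.6),.06))
for p in [(125,358),(301,463),(371,72),(606,242)]: print(plane(t,(p[0]/5+350,p[1]/5+210),.06))
M=R.from_rotvec(manip.get_ee_rot()).as_matrix();print(M.round(3))
C=np.array([.625,.0749,.1106]);zs=np.array([-.627,-.141,.766])
print("pick")
for d in range(-180,180,20):
    q=manip.solve_ik([.487,-.32,.046],roll(np.array([0,0,-1.]),d).as_rotvec())
    y=roll(np.array([0,0,-1.]),d).as_matrix()[:,1]
    print(d,np.rad2deg(np.arctan2(y[1],y[0])).round(), None if q is None else np.round(q,2))
print("place")
for d in range(-180,180,20):
    r=[]
    for L in (.045,.12):
        q=manip.solve_ik(C+zs*(L),roll(-zs,d).as_rotvec());r.append(None if q is None else np.round(q,2).tolist())
    print(d,roll(-zs,d).as_matrix()[:,1:].T.round(2).tolist(),r)
E
```

```text
(array([ 0.48580353, -0.32009336,  0.05491101]), [np.float64(0.0006232948591289167), np.float64(0.0006232948591289036)]) [ 0.48540958 -0.31979451  0.06      ]
[ 0.44712004 -0.22274112  0.06      ]
[ 0.40178465 -0.2975295   0.06      ]
[ 0.5708189  -0.33195222  0.06      ]
[ 0.49609946 -0.43186512  0.06      ]
[[-0.     0.356  0.935]
 [-0.     0.935 -0.356]
 [-1.    -0.     0.   ]]
pick
-180 -90.0 [-0.6   0.66  1.82 -0.    0.66  0.97]
-160 -110.0 [-0.6   0.66  1.82 -0.    0.66  1.32]
-140 -130.0 [-0.6   0.66  1.82 -0.    0.66  1.67]
-120 -150.0 [-0.6   0.66  1.82 -0.    0.66  2.02]
-100 -170.0 [-0.6   0.66  1.82 -0.    0.66  2.37]
-80 170.0 None
-60 150.0 None
-40 130.0 None
-20 110.0 [-0.6   0.66  1.82 -0.    0.66 -2.52]
0 90.0 [-0.6   0.66  1.82 -0.    0.66 -2.17]
20 70.0 [-0.6   0.66  1.82 -0.    0.66 -1.82]
40 50.0 [-0.6   0.66  1.82 -0.    0.66 -1.47]
60 30.0 [-0.6   0.66  1.82 -0.    0.66 -1.13]
80 10.0 [-0.6   0.66  1.82 -0.    0.66 -0.78]
100 -10.0 [-0.6   0.66  1.82  0.    0.66 -0.43]
120 -30.0 [-0.6   0.66  1.82 -0.    0.66 -0.08]
140 -50.0 [-0.6   0.66  1.82 -0.    0.66  0.
[... 1353 characters left out ...]
[0.31, 0.86, 0.41], [0.71, -0.5, 0.49]] [None, None]
60 [[0.54, 0.63, 0.56], [0.56, -0.76, 0.32]] [None, None]
80 [[0.7, 0.33, 0.63], [0.35, -0.93, 0.11]] [None, [0.02, 0.28, 2.24, 2.0, 0.14, -2.34]]
100 [[0.77, -0.0, 0.63], [0.09, -0.99, -0.11]] [[0.04, 0.46, 2.16, 2.54, 0.2, -2.51], [0.02, 0.28, 2.24, 2.0, 0.14, -1.99]]
120 [[0.76, -0.34, 0.56], [-0.18, -0.93, -0.32]] [[0.04, 0.46, 2.16, 2.54, 0.2, -2.16], [0.02, 0.28, 2.24, 2.0, 0.14, -1.64]]
140 [[0.65, -0.64, 0.41], [-0.43, -0.76, -0.49]] [[0.04, 0.46, 2.16, 2.54, 0.2, -1.81], [0.02, 0.28, 2.24, 2.0, 0.14, -1.29]]
160 [[0.46, -0.86, 0.22], [-0.63, -0.49, -0.6]] [[0.04, 0.46, 2.16, 2.54, 0.2, -1.46], [0.02, 0.28, 2.24, 2.0, 0.14, -0.94]]
```

```bash
cat > v.py <<'E'
from h import *
P=np.array([.598,.068,.14]); yb=np.array([-.22,.975,0]); f=np.array([.975,.22,0])
def view(side,pitch,dist=.15):
    # camera optical axis direction o: down, tilted sideways / forward (rad)
    o=np.array([0,0,-1.])+np.tan(pitch)*f+np.tan(side)*yb; o/=np.linalg.norm(o)
    Rb=rot([0,0,-1.],yb)
    oo=Rb.apply([.9487,0,.3163])
    ax=np.cross(oo,o);s=np.linalg.norm(ax);Q=R.from_rotvec(ax/s*np.arcsin(s))*Rb if s>1e-6 else Rb
    cp=P-o*(.255+dist-.122)  # camera position
    M=Q.as_matrix()
    return cp-M@np.array([-.1198,-.0008,-.0807]),Q
E
python3 - <<'E'
from v import *
for sd in (-.6,-.4,0,.4,.6):
  for p in (-.3,0,.3):
    pos,Q=view(sd,p);q=manip.solve_ik(pos,Q.as_rotvec());print(sd,p,pos.round(3),None if q is None else np.round(q,2))
C=np.array([.625,.0749,.1106]);p=np.array([-.68,-.16,.69]);p/=np.linalg.norm(p)
print("place");yl=np.cross([0,0,1],-p);yl/=np.linalg.norm(yl);
for phi in (.35,.5,.7):
  for sg in (1,-1):
    Q=R.from_rotvec(yl*phi)*rot(-p,yl*sg)
    for L in (.04,.16):
      q=manip.solve_ik(C+p*L,Q.as_rotvec());print(phi,sg,L,Q.as_matrix()[:,0].round(2),None if q is None else np.round(q,2))
print("pick")
for phi in (.35,.5,.7):
  for yaw in (48,-132):
    for flip in (1,-1):
      y=np.array([np.cos(np.deg2rad(yaw)),np.sin(np.deg2rad(yaw)),0])
      Q=R.from_rotvec(y*phi*flip)*rot([0,0,-1.],y)
      q=manip.solve_ik([.486,-.32,.04],Q.as_rotvec());print(phi,yaw,flip,Q.as_matrix()[:,0].round(2),None if q is None else np.round(q,2))
E
```

```text
-0.6 -0.3 [0.653 0.155 0.247] [ 0.37  0.82  1.13 -0.41  1.88 -1.2 ]
-0.6 0 [0.618 0.153 0.26 ] [ 0.42  0.64  1.38 -0.45  1.59 -1.08]
-0.6 0.3 [0.582 0.145 0.266] [ 0.45  0.47  1.62 -0.53  1.3  -0.94]
-0.4 -0.3 [0.662 0.134 0.257] [ 0.3   0.8   1.11 -0.29  1.87 -1.36]
-0.4 0 [0.624 0.13  0.273] [ 0.32  0.59  1.38 -0.32  1.55 -1.27]
-0.4 0.3 [0.584 0.121 0.279] [ 0.35  0.4   1.65 -0.38  1.21 -1.17]
0 -0.3 [0.675 0.086 0.266] [ 0.13  0.79  1.07 -0.06  1.9  -1.66]
0 0 [0.636 0.077 0.284] [ 0.12  0.56  1.36 -0.03  1.54 -1.67]
0 0.3 [0.592 0.068 0.289] [ 0.09  0.35  1.65 -0.    1.16 -1.7 ]
0.4 -0.3 [0.683 0.037 0.258] [-0.03  0.83  1.04  0.18  1.95 -1.95]
0.4 0 [0.647 0.025 0.274] [-0.08  0.63  1.31  0.24  1.63 -2.05]
0.4 0.3 [0.607 0.016 0.279] [-0.14  0.44  1.58  0.33  1.31 -2.17]
0.6 -0.3 [0.685 0.014 0.248] [-0.11  0.87  1.03  0.3   1.98 -2.09]
0.6 0 [0.652 0.001 0.261] [-0.17  0.7   1.27  0.36  1.71 -2.21]
0.6 0.3 [ 0.616 -0.008  0.267] [-0.23  0.53  1.51  0.46  1.43 -2.35]
place
0.35 1 0.04 [ 0.42  0.1  -0.9 ] [ 0.06  0.45  2.03  0.31  0.24 -2.02]
0.35 1 0.16 [ 0.42  0.1  -0.9 ] [ 0.
[... 826 characters left out ...]
0.15 -1.05]
0.35 -132 1 [ 0.25 -0.23 -0.94] [-0.58  0.63  2.03 -0.38  0.15  2.09]
0.35 -132 -1 [-0.25  0.23 -0.94] [-0.62  0.79  1.59  0.04  1.1   1.66]
0.5 48 1 [-0.36  0.32 -0.88] [-0.63  0.86  1.5   0.05  1.29 -1.49]
0.5 48 -1 [ 0.36 -0.32 -0.88] [-0.56  0.64  2.11  3.8   0.13  1.07]
0.5 -132 1 [ 0.36 -0.32 -0.88] [-0.56  0.64  2.11  3.8   0.13 -2.07]
0.5 -132 -1 [-0.36  0.32 -0.88] [-0.63  0.86  1.5   0.05  1.29  1.65]
0.7 48 1 [-0.48  0.43 -0.76] [-0.63  0.95  1.37  0.06  1.52 -1.5 ]
0.7 48 -1 [ 0.48 -0.43 -0.76] [-0.54  0.7   2.2   3.41  0.46  1.47]
0.7 -132 1 [ 0.48 -0.43 -0.76] [-0.54  0.7   2.2   3.41  0.46 -1.67]
0.7 -132 -1 [-0.48  0.43 -0.76] [-0.63  0.95  1.37  0.06  1.52  1.64]
```

Run:
```python
from v import *
for i,(sd,p) in enumerate([(-.4,0.),(0,.25),(.4,0.)]):
    pos,Q=view(sd,p);manip.move_to(pos,Q.as_rotvec());cam("wrist",f"pics/w{i}.png");print(manip.get_time(),manip.get_contact_force().round(2) if hasattr(manip.get_contact_force(),'round') else manip.get_contact_force())
import glob
a=[cv2.imread(f"pics/w{i}.png")[120:360,180:460] for i in range(3)]
cv2.imwrite("pics/w_all.png",cv2.resize(np.hstack(a[:2]),None,fx=1.42,fy=1.42,interpolation=cv2.INTER_CUBIC))
cv2.imwrite("pics/w_2.png",cv2.resize(a[2],None,fx=2,fy=2,interpolation=cv2.INTER_CUBIC))
```

```text
2.675 [ 0.06  0.24 -0.29]
3.2083 [-0.21  0.63 -0.11]
3.7333 [-0.12  0.41  0.72]
```

View pics/w_all.png

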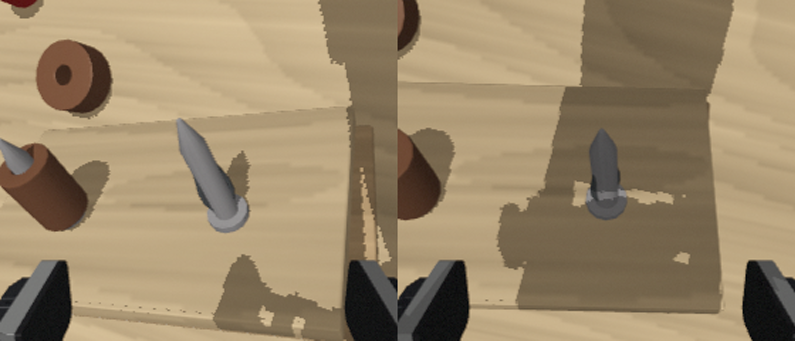

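View pics/w_2.png

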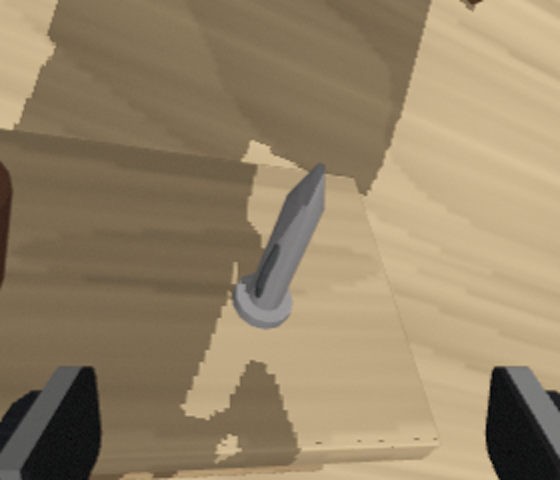

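The three wrist views show the bare peg and its collar clearly, and the peg tip is close to (322,168)/2 in the last crop. I'll fit the peg midline in each view and intersect the resulting planes.

```bash
cat > axis.py <<'E'
from h import *
def load(i):
    d=np.load(f"pics/{i}.npy",allow_pickle=True).item();k=d["k"]
    return dict(T=d["T"],fx=k[0],fy=k[1],cx=k[2],cy=k[3],image=cv2.imread(f"pics/{i}.png"))
def pegmask(c,guess):
    hsv=cv2.cvtColor(c["image"],cv2.COLOR_BGR2HSV)
    m=((hsv[...,1]<70)&(hsv[...,2]>35)).astype(np.uint8)
    m=cv2.morphologyEx(m,cv2.MORPH_CLOSE,np.ones((7,7)))
    n,l,st,ce=cv2.connectedComponentsWithStats(m)
    i=l[int(guess[1]),int(guess[0])]
    return l==i if i else None
E
python3 - <<'E'
from axis import *
C=np.array([.625,.0749,.1106]);tip=np.array([.572,.0614,.164])
vis=[]
for i in range(3):
    c=load(f"w{i}");a=proj(c,C);b=proj(c,tip);g=(a+b)/2
    m=pegmask(c,g);print(i,a.round(1),b.round(1),None if m is None else m.sum())
    if m is None: continue
    im=c["image"].copy();im[m]=im[m]//2+np.array([0,0,127],np.uint8)
    cv2.circle(im,tuple(int(v) for v in a),2,(0,255,0),-1);cv2.circle(im,tuple(int(v) for v in b),2,(255,0,0),-1)
    vis.append(cv2.resize(im[170:300,250:410],None,fx=2.5,fy=2.5))
cv2.imwrite("pics/vis.png",np.hstack(vis[:2]))
if len(vis)>2: cv2.imwrite("pics/vis2.png",vis[2])
E
```

```text
0 [340.3 268.3] [309.8 205.1] 1817
1 [328.2 259.9] [326.5 212.6] 1307
2 [314.  268.8] [341.6 204.7] 1742
```

View pics/vis.png

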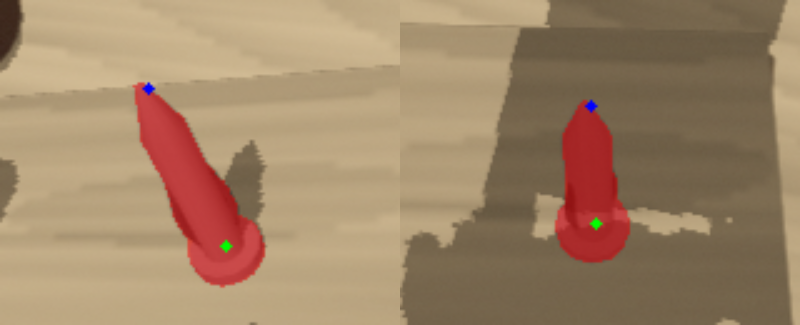

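View pics/vis2.png

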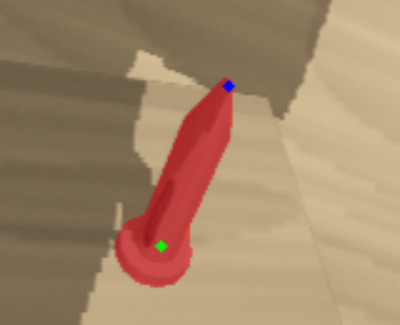

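```bash
cat >> axis.py <<'E'
def slices(c,m,a,b,lo,hi,n=14):
    # a root px, b tip px; midpoints & widths of mask perpendicular to a-b at fractions from tip
    u=(a-b);L=np.linalg.norm(u);u/=L;v=np.array([-u[1],u[0]]);out=[];w=[]
    mf=cv2.GaussianBlur(m.astype(np.float32),(3,3),0)
    s=np.arange(-22,22,.1)
    for t in np.linspace(lo,hi,n):
        p=b+u*L*t
        q=p[None]+s[:,None]*v
        val=cv2.remap(mf,q[:,0].astype(np.float32)[None],q[:,1].astype(np.float32)[None],cv2.INTER_LINEAR)[0]>.5
        if val.any(): ss=s[val];out.append(p+v*(ss.min()+ss.max())/2);w.append(ss.max()-ss.min()+.1)
    return np.array(out),np.array(w)
def tippx(m,a,b):
    u=(b-a)/np.linalg.norm(b-a);ys,xs=np.nonzero(m);pr=(np.c_[xs,ys]-a)@u
    k=pr>pr.max()-1.2;return np.c_[xs,ys][k].mean(0)
E
python3 - <<'E'
from axis import *
from scipy.optimize import least_squares
C=np.array([.625,.0749,.1106]);tip=np.array([.572,.0614,.164])
cs=[load(f"w{i}") for i in range(3)];ms=[];tp=[]
for c in cs:
    a=proj(c,C);b=proj(c,tip);m=pegmask(c,(a+b)/2);ms.append(m);tp.append(tippx(m,a,b))
T,res=tri([ray(c,p) for c,p in zip(cs,tp)]);print("tip",T,np.round(res,4))
for hi in (.4,.5,.62):
    rays=[]
    for c,m,p in zip(cs,ms,tp):
        mid,w=slices(c,m,proj(c,C),p,.06,hi);
        if hi==.5: print(w.round(1))
        rays.append([ray(c,x) for x in mid])
    def fun(x):
        A=x[:3];d=np.array([x[3],x[4],1.]);d/=np.linalg.norm(d);o=[]
        for rr in rays:
            for O,e in rr:
                n=np.cross(d,e);o.append((A-O)@n/np.linalg.norm(n))
        return np.r_[np.array(o)*1e3,(A[2]-.11)*1e3]
    s=least_squares(fun,np.r_[C,-.99,-.25])
    x=s.x;d=np.array([x[3],x[4],1.]);d/=np.linalg.norm(d)
    root=x[:3]
    print(hi,"root@.11",root,"d",d,"elev",np.rad2deg(np.arcsin(d[2])),"az",np.rad2deg(np.arctan2(-d[1],-d[0])),"rms mm",np.sqrt(np.mean(s.fun**2)),"len to tip",(T-root)@d, "perp",np.linalg.norm(T-root-d*((T-root)@d)))
E
```

```text
tip [0.57090337 0.05870719 0.16694774] [0.0004 0.0004 0.    ]
0.4 root@.11 [0.62400126 0.07303188 0.11      ] d [-0.66737162 -0.18216587  0.7221016 ] elev 46.228266173766734 az 15.26753815068351 rms mm 0.1254682942212812 len to tip 0.07916754695918637 perp 0.00035640570956156696
[ 7.7  9.2 11.3 13.5 14.6 16.8 19.3 19.6 19.3 19.2 19.2 19.2 18.9 18.8]
[ 7.2  9.6 11.7 14.  16.3 18.1 19.2 20.  20.  20.1 20.  19.9 19.1 19. ]
[ 7.8  9.9 11.9 13.9 15.9 17.6 18.9 20.  20.2 20.2 19.8 19.8 19.3 19.6]
0.5 root@.11 [0.62419201 0.07308407 0.11      ] d [-0.66888342 -0.18273054  0.72055848] elev 46.100609022748706 az 15.279655510976985 rms mm 0.1225422735866485 len to tip 0.07930515705839028 perp 0.00033252508430711084
0.62 root@.11 [0.62425825 0.07314518 0.11      ] d [-0.6694273  -0.18362441  0.71982579] elev 46.04009890596836 az 15.338997480158316 rms mm 0.1262634860437465 len to tip 0.07936082873214718 perp 0.0003195786650030788
```

The peg fit is consistent. Its length is 79.2 mm against 80 given, the axis elevation is 46.1°, the azimuth is 15.3°, and the root is at (0.624, 0.073, 0.110). Now I'll go to the pre-grasp pose.

```bash
cat >> h.py <<'E'
PHI=.5
G0=np.array([.4856,-.3200,.040])
yp=np.array([np.cos(np.deg2rad(48)),np.sin(np.deg2rad(48)),0])
QP=R.from_rotvec(yp*PHI)*rot([0,0,-1.],yp)
E
python3 - <<'E'
from h import *
x=QP.as_matrix()[:,0];print(x)
manip.move_to(G0-x*.103+np.array([0,0,.14]),QP.as_rotvec())
print(manip.get_time(),manip.get_contact_force())
c=cam("wrist","pics/pg.png");print(proj(c,G0+[0,0,.02]),proj(c,G0-[0,0,.04]))
E
```

```text
[-0.35628261  0.3207983  -0.87758256]
5.2083 [ 0.8958462   0.42460893 -0.45673142]
[325.4057643  264.20196973] [325.49195648 269.20763494]
```

View pics/pg.png

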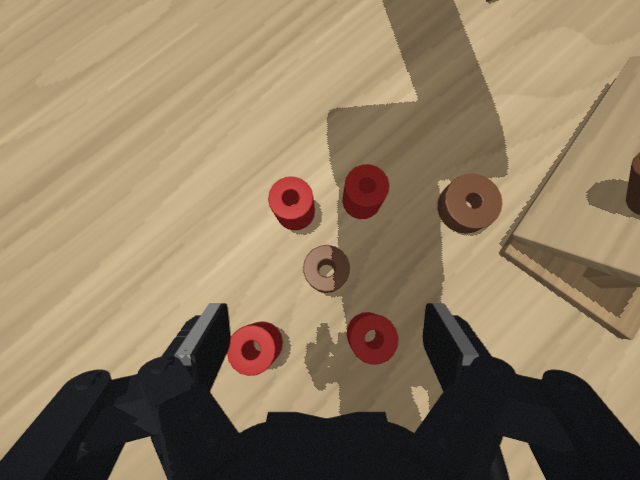

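Run:
```python
from axis import *
x=QP.as_matrix()[:,0]
def find():
    c=cam("wrist");hsv=cv2.cvtColor(c["image"],cv2.COLOR_RGB2HSV)
    g=proj(c,G0+[0,0,.02]);m=cv2.inRange(hsv,(4,70,40),(14,170,255))
    return c,g,m
c,g,m=find()
print(manip.get_position(), plane(c,(326.5,267.5),.06))
manip.move_to(G0-x*.003+np.array([0,0,.115]),QP.as_rotvec())
c=cam("wrist","pics/pg2.png");print(manip.get_time(),proj(c,G0+[0,0,.02]))
```

```text
[ 0.52312447 -0.35174204  0.27045577] [ 0.48899025 -0.32138805  0.06      ]
5.9167 [326.18524251 314.33920641]
```

View pics/pg2.png

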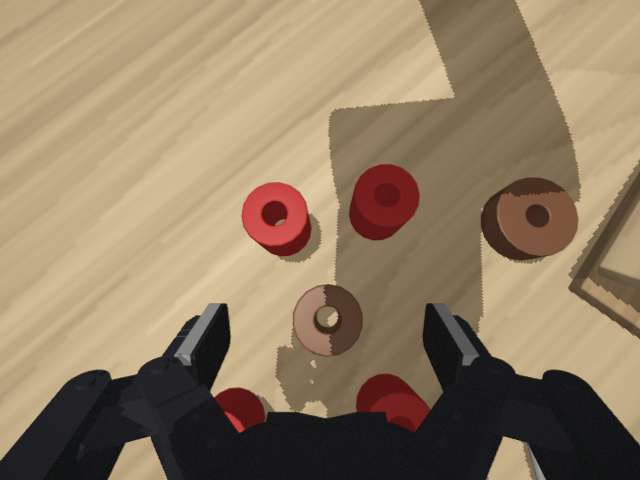

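Run:
```python
from axis import *
x=QP.as_matrix()[:,0]
import numpy as np
d=np.load("pics/pg2.npy",allow_pickle=True).item();k=d["k"];c=dict(T=d["T"],fx=k[0],fy=k[1],cx=k[2],cy=k[3])
w=plane(c,(327.8,319.5),.06);print(w)
G=np.array([(w[0]+.4875)/2,(w[1]-.3205)/2,.040]);print(G)
manip.servo_line(G-x*.003,rate=.1)
f0=np.array(manip.get_contact_force());print(f0)
manip.command_gripper(.03,60)
print(manip.get_width(),manip.get_time(),np.array(manip.get_contact_force())-f0, manip.get_position(),G-x*.003)
cam("wrist","pics/gr.png")
manip.servo_line(G-x*.003+[0,0,.10],rate=.15)
cam("wrist","pics/gr2.png")
print(manip.get_width(),manip.get_time(),manip.get_contact_force())
```

```text
[ 0.48897383 -0.32151225  0.06      ]
[ 0.48823691 -0.32100613  0.04      ]
[-0.33938332  0.12021157 -0.61233068]
0.0490106348621354 7.65 [ 0.64920754 -0.45755185  5.47463022] [ 0.48981059 -0.3223054   0.04346785] [ 0.48930576 -0.32196852  0.04263275]
0.04917789908810353 8.5667 [ 0.21548409 -0.30692862 -0.837918  ]
```

View pics/gr.png

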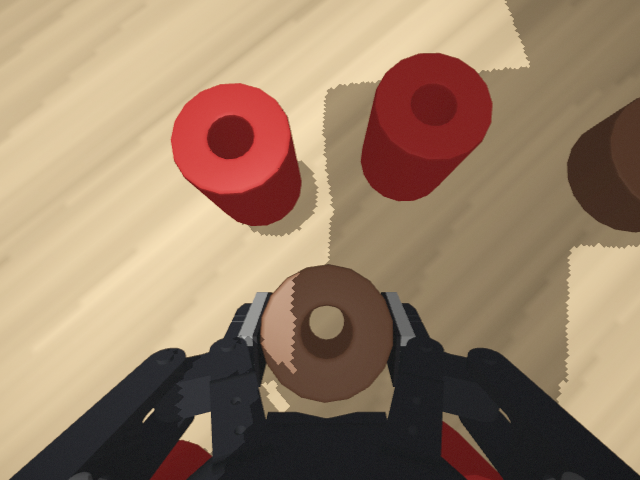

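View pics/gr2.png

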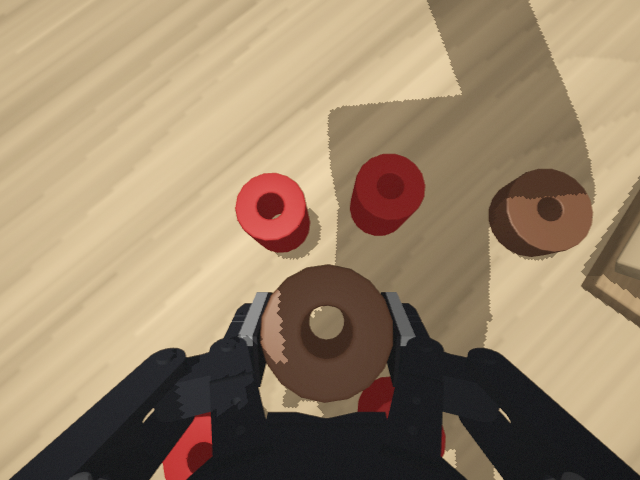

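Run:
```python
from axis import *
c=load("gr");hsv=cv2.cvtColor(c["image"],cv2.COLOR_BGR2HSV)
def ell(c):
    hsv=cv2.cvtColor(c["image"],cv2.COLOR_BGR2HSV)
    m=cv2.inRange(hsv,(0,60,60),(15,200,255));m[:262]=0;m[:,:258]=0;m[:,398:]=0;m[405:]=0
    m=cv2.morphologyEx(m,cv2.MORPH_OPEN,np.ones((5,5)))
    n,l,st,ce=cv2.connectedComponentsWithStats(m);i=1+np.argmax(st[1:,4]);
    cn,_=cv2.findContours((l==i).astype(np.uint8),cv2.RETR_EXTERNAL,cv2.CHAIN_APPROX_NONE)
    h=cv2.convexHull(max(cn,key=len));return cv2.fitEllipse(h),st[i]
for n in ("gr","gr2"):
    e,st=ell(load(n));print(n,e,st)
e,_=ell(c);p=plane(c,e[0],.06);print("top centre world",p)
for sx,sy in ((0,0),):
    pass
# diameter check
a=plane(c,(e[0][0]-e[1][0]/2,e[0][1]),.06);b=plane(c,(e[0][0]+e[1][0]/2,e[0][1]),.06);print("diam",np.linalg.norm(a-b))
pos=np.array([.48981059,-.3223054,.04346785])
print("base centre in tool:",QP.inv().apply(p-[0,0,.06]-pos)," top:",QP.inv().apply(p-pos))
```

```text
gr ((326.1535339355469, 332.9806213378906), (133.39340209960938, 137.297607421875), 178.49411010742188) [  260   265   133   138 13362]
gr2 ((329.12994384765625, 335.82623291015625), (132.62811279296875, 148.1412811279297), 143.49232482910156) [  260   265   133   138 13415]
top centre world [ 0.48889416 -0.32227056  0.06      ]
diam 0.04865874048149264
base centre in tool: [ 0.03848431 -0.00058732  0.02022147]  top: [-0.01417064 -0.00058732 -0.00854406]
```

```bash
cat >> h.py <<'E'
root=np.array([.6241,.0731,.110]);p=np.array([-.6684,-.1827,.7210]);p/=np.linalg.norm(p)
def QL(p):
    yl=np.cross([0,0,1.],-p);yl/=np.linalg.norm(yl);return R.from_rotvec(yl*PHI)*rot(-p,yl)
BT=np.array([.0385,-.0004,.0202])
def tcp(s,root=root,p=p):
    Q=QL(p);return root+p*s-Q.apply(BT),Q.as_rotvec()
E
python3 - <<'E'
from h import *
P0,o=tcp(.115);print(P0,manip.solve_ik(P0,o),manip.solve_ik(*tcp(0.)))
manip.move_to([.45,-.16,.27],o)
print(manip.get_time())
manip.move_to(P0,o);manip.hold(.2)
print(manip.get_time(),manip.get_contact_force(),manip.get_torque(),manip.get_position()-P0)
c=cam("wrist","pics/hv.png");cam("scene","pics/hvs.png");cam("top","pics/hvt.png")
print(proj(c,root+p*.08),proj(c,root))
for n,(x,y,w,h) in dict(hvs=(330,160,160,140),hvt=(180,130,120,140)).items():
    cv2.imwrite(f"pics/{n}c.png",cv2.resize(cv2.imread(f"pics/{n}.png")[y:y+h,x:x+w],None,fx=4,fy=4,interpolation=cv2.INTER_CUBIC))
E
```

```text
[0.51857939 0.04467174 0.22476537] [ 0.03004133  0.220623    2.03843818  0.10515923  0.62669875 -1.88485271] [ 0.06555071  0.46042308  1.92451086  0.10989795  0.49877444 -1.86179016]
9.5
10.5833 [ 0.86854266 -0.32444773 -1.05771986] [-0.07643711  0.15711446  0.05459495] [ 0.00019224 -0.00134977  0.00019998]
[329.22305453 320.53445479] [328.55358541 314.92624114]
```

View pics/hv.png

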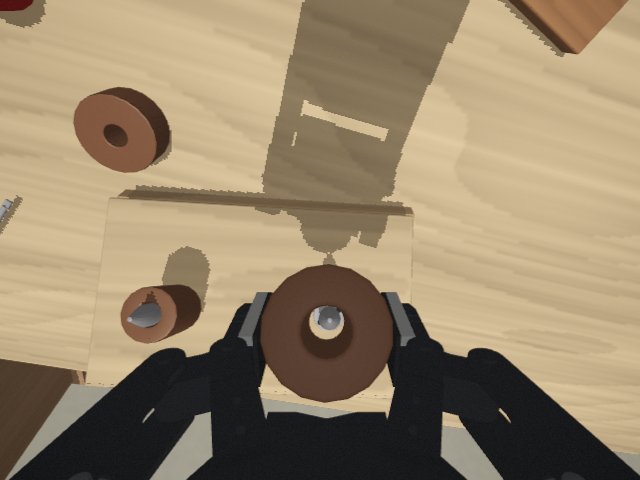

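View pics/hvsc.png

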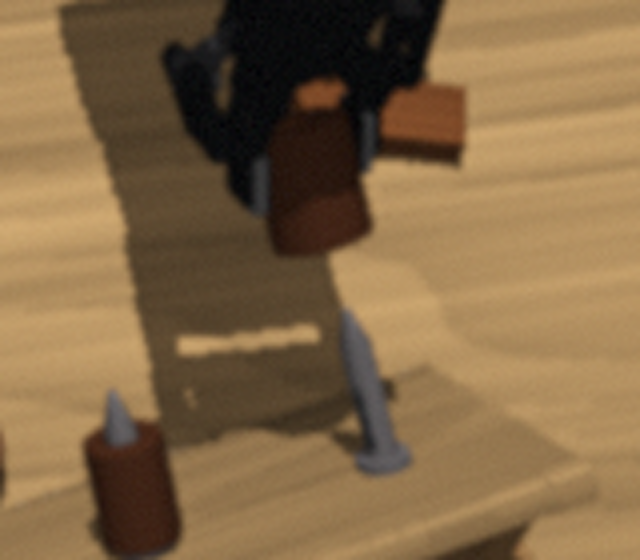

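View pics/hvtc.png

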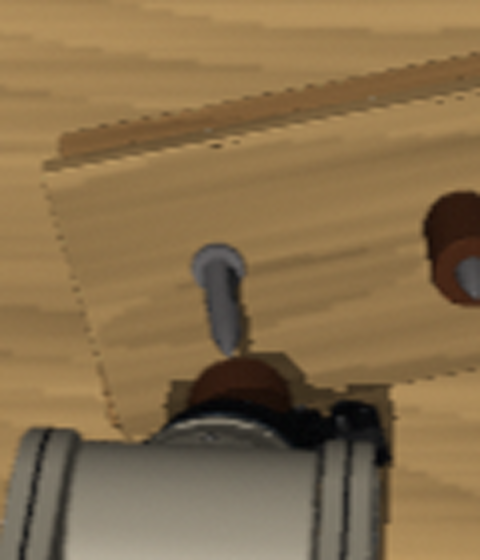

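Through the bore the peg nose shows at (329,319), nearly centred. The arm sits 1.35 mm off in y, so I'll check whether that is settling error or noise.

Run:
```python
from h import *
P0,o=tcp(.115)
for i in range(6):
    print((np.array(manip.get_position())-P0).round(5),np.round((R.from_rotvec(manip.get_ee_rot())*R.from_rotvec(o).inv()).as_rotvec(),4),np.round(manip.get_joint_positions()-np.array(manip.solve_ik(P0,o)),4),np.round(manip.get_contact_force(),2));manip.hold(.1)
```

```text
[ 0.00012 -0.00085  0.00033] [-0.     -0.0006 -0.0015] [-0.0016 -0.0006 -0.      0.      0.0001 -0.0002] [-0.41  0.08 -1.08]
[ 5.0e-05 -5.2e-04  2.3e-04] [ 0.     -0.0004 -0.0009] [-0.001  -0.0005  0.      0.      0.0001 -0.0001] [-0.21 -0.01 -0.44]
[ 1.0e-05 -2.2e-04  1.5e-04] [-0.     -0.0002 -0.0004] [-0.0004 -0.0003  0.      0.      0.     -0.0001] [ 0.32 -0.9  -2.49]
[-1.e-05 -7.e-05  8.e-05] [-0.     -0.0001 -0.0001] [-0.0001 -0.0002  0.     -0.      0.     -0.    ] [-0.62 -0.22 -0.88]
[-2.e-05  1.e-05  2.e-05] [ 0. -0.  0.] [ 0.     -0.0001  0.      0.      0.     -0.0001] [ 0.86 -0.09 -0.91]
[-4.e-05  7.e-05 -1.e-05] [-0.      0.0001  0.0002] [ 0.0001 -0.      0.      0.      0.0001 -0.    ] [-0.38  0.22 -0.96]
```

```bash
cat > ins.py <<'E'
from h import *
import json,sys
def rd(n=5,dt=.02):
    F=[];M=[]
    for _ in range(n): F.append(manip.get_contact_force());M.append(manip.get_torque());manip.hold(dt)
    return np.mean(F,0),np.mean(M,0)
ex=np.cross(QL(p).as_matrix()[:,1],p)  # perp to p in vertical plane
ey=QL(p).as_matrix()[:,1]
def comp(F): return np.array([F@p,F@ex,F@ey])
E
python3 - <<'E'
from ins import *
F0,M0=rd(15);np.save("F0.npy",np.r_[F0,M0]);print("zero",F0.round(2),M0.round(3))
for s in (.095,.085,.080,.076,.072):
    P,o=tcp(s);manip.servo_line(P,o,rate=.04)
    F,M=rd();print(s,round(manip.get_time(),2),"ax,ex,ey",comp(F-F0).round(2),"M",(M-M0).round(3),"err mm",((manip.get_position()-P)*1e3).round(2))
    if np.linalg.norm(F-F0)>5: break
cam("wrist","pics/n1.png");c=cam("scene","pics/n1s.png")
a=cv2.imread("pics/n1.png")[230:410,230:430];b=cv2.imread("pics/n1s.png")[190:290,360:470]
cv2.imwrite("pics/n1c.png",np.hstack([cv2.resize(a,(400,360)),cv2.resize(b,(396,360),interpolation=cv2.INTER_CUBIC)]))
E
```

```text
zero [-0.14  0.01 -1.09] [-0.036  0.179  0.003]
0.095 12.32 ax,ex,ey [-0.08  0.17 -0.12] M [-0.005  0.005 -0.008] err mm [-0.05 -0.   -0.  ]
0.085 12.8 ax,ex,ey [-0.42  0.35 -0.03] M [-0.028 -0.023 -0.005] err mm [-0.05  0.02 -0.12]
0.08 13.16 ax,ex,ey [-0.42 -0.32 -0.4 ] M [-0.022 -0.02  -0.022] err mm [-0.01  0.01 -0.08]
0.076 13.49 ax,ex,ey [-0.19 -0.03  0.05] M [-0.015 -0.004  0.01 ] err mm [-0.    0.01 -0.09]
0.072 13.82 ax,ex,ey [-0.19  0.36  0.08] M [-0.024 -0.026  0.013] err mm [-0.02  0.02 -0.1 ]
```

View pics/n1c.png

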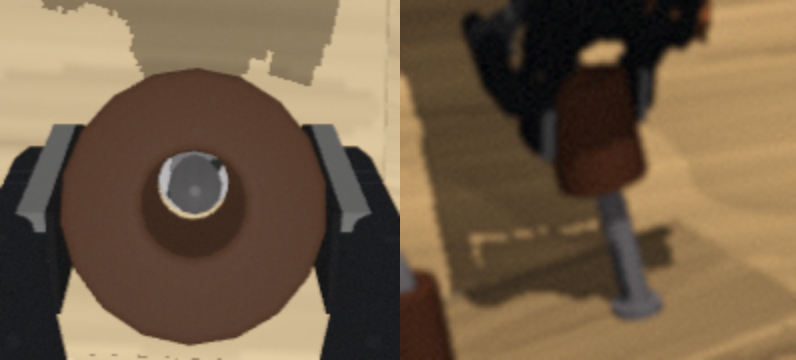

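The nose is inside the bore and centred in it, at about (194,188) of the crop, with no contact force. I'll continue in small steps, correcting sideways by feel.

```bash
cat >> ins.py <<'E'
def run(svals,off,kc=.00006,stop_ax=14,stop_lat=7,rate=.03,n=4):
    F0=np.load("F0.npy")[:3];M0=np.load("F0.npy")[3:]
    for s in svals:
        P,o=tcp(s);P=P+ex*off[0]+ey*off[1];manip.servo_line(P,o,rate=rate)
        F,M=rd(n,.015);f=comp(F-F0);Mt=R.from_rotvec(o).inv().apply(M-M0)
        print(f"{s:.4f} t{manip.get_time():.2f} f",f.round(2),"Mtool",Mt.round(2),"off mm",(np.array(off)*1e3).round(2),"err ax,ex,ey",(comp(manip.get_position()-P)*1e3).round(2))
        lat=np.array(f[1:])
        if np.hypot(*lat)>1.2: off=[off[0]+kc*lat[0],off[1]+kc*lat[1]]
        if abs(f[0])>stop_ax or np.hypot(*lat)>stop_lat: print("STOP");break
    np.save("off.npy",np.r_[off,s]);return off
E
python3 - <<'E'
from ins import *
run(np.arange(.069,.0439,-.0025),[0,0])
E
```

```text
0.0690 t14.24 f [-0.32  0.19  0.08] Mtool [-0.03 -0.01 -0.03] off mm [0. 0.] err ax,ex,ey [-0.06 -0.08  0.02]
0.0665 t14.56 f [-0.33 -0.05  0.13] Mtool [ 0.01 -0.03 -0.02] off mm [0. 0.] err ax,ex,ey [-0.06 -0.06  0.02]
0.0640 t14.88 f [-0.15  0.32 -0.49] Mtool [ 0.01  0.02 -0.02] off mm [0. 0.] err ax,ex,ey [-0.04 -0.05  0.04]
0.0615 t15.19 f [-0.35 -0.03 -0.54] Mtool [-0.   -0.   -0.04] off mm [0. 0.] err ax,ex,ey [-0.04 -0.09  0.05]
0.0590 t15.51 f [-0.48  0.34  0.35] Mtool [ 0.01 -0.1   0.03] off mm [0. 0.] err ax,ex,ey [-0.09  0.12 -0.02]
0.0565 t15.82 f [-0.29  0.49  0.53] Mtool [-0.01 -0.18  0.05] off mm [0. 0.] err ax,ex,ey [-0.1   0.17 -0.  ]
0.0540 t16.14 f [-0.7   1.22  0.69] Mtool [-0.02 -0.26  0.07] off mm [0. 0.] err ax,ex,ey [-0.12  0.1   0.01]
0.0515 t16.46 f [-0.86  0.86  0.04] Mtool [-0.   -0.29  0.08] off mm [0.07 0.04] err ax,ex,ey [-0.1   0.06  0.  ]
0.0490 t16.77 f [-0.97  1.55  0.78] Mtool [ 0.01 -0.3   0.08] off mm [0.07 0.04] err ax,ex,ey [-0.11  0.07 -0.02]
0.0465 t17.09 f [-0.43  1.14  0.31] Mtool [-0.   -0.27  0.02] off mm [0.17 0.09] err ax,ex,ey [-0.11 -0.   -0.01]
0.0440 t17.41 f [-0.87  1.65  0.16] Mtool [-0.01 -0.27  0.06] off mm [0.17 0.09] err ax,ex,ey [-0.1   0.   -0.01]
```

Run:
```python
from ins import *
o=np.load("off.npy")
for a in (.5,.9,1.3): run([.044],[a*1e-3,.0001],n=8)
```

```text
0.0440 t17.79 f [-0.39  0.64  0.07] Mtool [ 0.   -0.12  0.01] off mm [0.5 0.1] err ax,ex,ey [ 0.07 -0.19  0.01]
0.0440 t18.18 f [-0.28 -0.23  0.42] Mtool [ 0.   -0.01  0.01] off mm [0.9 0.1] err ax,ex,ey [ 0.04 -0.16  0.02]
0.0440 t18.56 f [ 0.02  0.04 -0.44] Mtool [-0.02 -0.   -0.03] off mm [1.3 0.1] err ax,ex,ey [-0. -0.  0.]
```

Run:
```python
from ins import *
run(np.arange(.042,.0259,-.002),[.0015,.0001],kc=.0001,stop_ax=13,stop_lat=6)
```

```text
0.0420 t18.88 f [ 0.26 -0.5  -0.26] Mtool [-0.01  0.   -0.04] off mm [1.5 0.1] err ax,ex,ey [-0.07 -0.06  0.01]
0.0400 t19.19 f [ 0.07  0.17 -0.04] Mtool [ 0.04 -0.02 -0.04] off mm [1.5 0.1] err ax,ex,ey [-0.05 -0.02 -0.  ]
0.0380 t19.51 f [ 0.5  -0.02 -0.34] Mtool [ 0.    0.03 -0.  ] off mm [1.5 0.1] err ax,ex,ey [-0.04 -0.04  0.03]
0.0360 t19.82 f [-0.33 -0.44  0.15] Mtool [-0.    0.01 -0.03] off mm [1.5 0.1] err ax,ex,ey [-0.04 -0.07  0.03]
0.0340 t20.14 f [-0.17 -0.13 -0.34] Mtool [-0.    0.02 -0.  ] off mm [1.5 0.1] err ax,ex,ey [-0.04 -0.06  0.02]
0.0320 t20.46 f [-0.01  0.06  0.32] Mtool [-0.03  0.01  0.02] off mm [1.5 0.1] err ax,ex,ey [-0.04 -0.06  0.02]
0.0300 t20.77 f [-0.76 -0.41  0.6 ] Mtool [-0.01  0.03  0.11] off mm [1.5 0.1] err ax,ex,ey [-0.06 -0.09  0.07]
0.0280 t21.09 f [-1.34 -0.45  0.59] Mtool [-0.01  0.02  0.14] off mm [1.5 0.1] err ax,ex,ey [-0.1  -0.07  0.05]
0.0260 t21.41 f [-2.28 -0.63  0.48] Mtool [ 0.   -0.01  0.1 ] off mm [1.5 0.1] err ax,ex,ey [-0.16  0.02 -0.04]
```

Axial force is drifting the wrong way (negative). I'll look before pushing further.

Run:
```python
from ins import *
F,M=rd(10);F0=np.load("F0.npy");print(comp(F-F0[:3]).round(2),F.round(2),(M-F0[3:]).round(3),manip.get_width(),manip.get_tau())
cam("wrist","pics/m1.png");cam("scene","pics/m1s.png")
a=cv2.imread("pics/m1.png")[200:440,190:470];b=cv2.imread("pics/m1s.png")[190:300,360:480]
cv2.imwrite("pics/m1c.png",np.hstack([cv2.resize(a,(420,360)),cv2.resize(b,(380,360),interpolation=cv2.INTER_CUBIC)]))
```

```text
[-1.61 -0.7   0.42] [ 0.34  0.58 -2.74] [0.071 0.029 0.024] 0.049244895547637973 [-3.43875904e-01 -4.99518514e+01 -2.22754401e+01  9.06308158e-02
 -1.11402601e+00 -4.65642835e-03]
```

View pics/m1c.png

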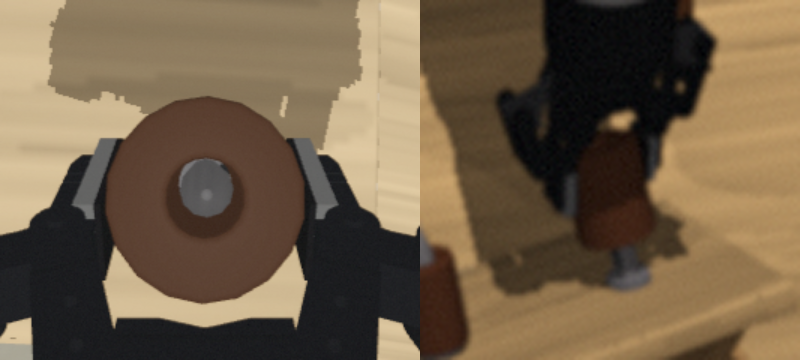

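Run:
```python
from ins import *
run(np.arange(.025,.0159,-.001),[.0015,.0001],kc=.0001,stop_ax=8,stop_lat=5,rate=.02)
print(manip.get_width())
```

```text
0.0250 t21.99 f [2.06 0.53 0.67] Mtool [-0.01  0.21  0.1 ] off mm [1.5 0.1] err ax,ex,ey [ 0.11 -0.04  0.01]
0.0240 t22.31 f [ 1.81 -0.42  0.1 ] Mtool [0.02 0.19 0.12] off mm [1.5 0.1] err ax,ex,ey [-0.06 -0.   -0.  ]
0.0230 t22.62 f [-1.7  -0.57  0.63] Mtool [-0.01  0.02  0.07] off mm [1.5 0.1] err ax,ex,ey [-0.27  0.09 -0.02]
0.0220 t22.94 f [-0.87 -0.28  0.51] Mtool [0.02 0.04 0.08] off mm [1.5 0.1] err ax,ex,ey [-0.09  0.04  0.  ]
0.0210 t23.26 f [ 0.37 -0.01  0.7 ] Mtool [-0.01  0.13  0.1 ] off mm [1.5 0.1] err ax,ex,ey [-0.03  0.01 -0.  ]
0.0200 t23.57 f [ 1.84 -0.09  0.49] Mtool [-0.02  0.2   0.1 ] off mm [1.5 0.1] err ax,ex,ey [-0.03  0.02 -0.  ]
0.0190 t23.89 f [ 1.53 -0.46  0.73] Mtool [0.02 0.22 0.11] off mm [1.5 0.1] err ax,ex,ey [-0.05 -0.04 -0.02]
0.0180 t24.21 f [ 1.93 -0.52  0.69] Mtool [0.   0.21 0.09] off mm [1.5 0.1] err ax,ex,ey [-0.07  0.02 -0.02]
0.0170 t24.52 f [ 1.82 -0.85  0.34] Mtool [0.02 0.24 0.08] off mm [1.5 0.1] err ax,ex,ey [-0.07 -0.02  0.01]
0.0160 t24.84 f [ 2.07 -0.06  0.08] Mtool [-0.    0.26  0.11] off mm [1.5 0.1] err ax,ex,ey [-0.06 -0.02 -0.01]
0.04916383476016687
```

Run:
```python
from ins import *
run(np.arange(.0145,.0034,-.0015),[.0015,.0003],kc=.0001,stop_ax=9,stop_lat=5,rate=.02)
print(manip.get_width())
cam("wrist","pics/k1.png");cam("scene","pics/k1s.png")
a=cv2.imread("pics/k1.png")[200:440,190:470];b=cv2.imread("pics/k1s.png")[210:300,370:470]
cv2.imwrite("pics/k1c.png",np.hstack([cv2.resize(a,(400,360)),cv2.resize(b,(400,360),interpolation=cv2.INTER_CUBIC)]))
```

```text
0.0145 t25.16 f [ 0.95 -0.66 -0.23] Mtool [ 0.02  0.18 -0.01] off mm [1.5 0.3] err ax,ex,ey [-0.16  0.05 -0.05]
0.0130 t25.48 f [ 0.93 -0.61 -0.06] Mtool [ 0.04  0.24 -0.02] off mm [1.5 0.3] err ax,ex,ey [-0.08  0.02 -0.04]
0.0115 t25.79 f [ 1.36 -0.08 -0.29] Mtool [ 0.02  0.24 -0.02] off mm [1.5 0.3] err ax,ex,ey [-0.1   0.04 -0.02]
0.0100 t26.11 f [ 1.64 -0.53 -0.4 ] Mtool [ 0.01  0.22 -0.01] off mm [1.5 0.3] err ax,ex,ey [-0.09  0.03 -0.01]
0.0085 t26.43 f [ 1.84 -0.49 -0.05] Mtool [ 0.01  0.2  -0.03] off mm [1.5 0.3] err ax,ex,ey [-0.1   0.04 -0.01]
0.0070 t26.74 f [ 1.64 -0.76  0.05] Mtool [ 0.01  0.23 -0.01] off mm [1.5 0.3] err ax,ex,ey [-0.1   0.02 -0.01]
0.0055 t27.06 f [ 1.69 -0.44  0.01] Mtool [ 0.02  0.24 -0.02] off mm [1.5 0.3] err ax,ex,ey [-0.1   0.03 -0.02]
0.0040 t27.38 f [ 1.61 -0.73 -0.35] Mtool [ 0.04  0.24 -0.03] off mm [1.5 0.3] err ax,ex,ey [-0.09  0.01  0.  ]
0.04944889137978187
```

View pics/k1c.png

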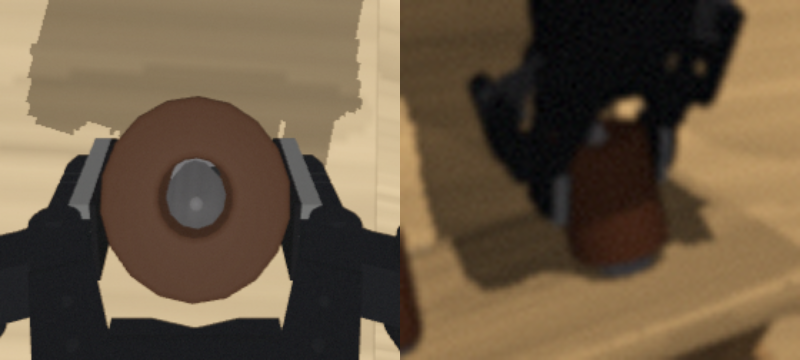

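The nose now sticks out of the upper end, and the collar is only a thin rim below the drum at (630,268). I'll close the last few millimetres in 0.5 mm steps.

Run:
```python
from ins import *
run(np.arange(.0035,-.0036,-.0005),[.0015,.0003],kc=.00005,stop_ax=7,stop_lat=5,rate=.01)
F,M=rd(10);print(comp(F-np.load("F0.npy")[:3]),manip.get_time(),manip.get_width())
```

```text
0.0035 t27.79 f [ 3.41 -0.11 -0.22] Mtool [ 0.02  0.31 -0.  ] off mm [1.5 0.3] err ax,ex,ey [ 0.06 -0.01  0.  ]
0.0030 t28.11 f [ 4.25 -0.38 -0.23] Mtool [-0.    0.4   0.01] off mm [1.5 0.3] err ax,ex,ey [ 0.03 -0.01  0.02]
0.0025 t28.43 f [ 4.26 -0.85  0.01] Mtool [0.02 0.37 0.01] off mm [1.5 0.3] err ax,ex,ey [-0.03 -0.   -0.02]
0.0020 t28.74 f [ 4.05  0.04 -0.48] Mtool [0.03 0.37 0.03] off mm [1.5 0.3] err ax,ex,ey [-0.05  0.01  0.  ]
0.0015 t29.06 f [ 3.68 -0.02 -0.02] Mtool [0.02 0.36 0.01] off mm [1.5 0.3] err ax,ex,ey [-0.03  0.03 -0.01]
0.0010 t29.38 f [ 4.16 -0.3   0.19] Mtool [ 0.01  0.33 -0.01] off mm [1.5 0.3] err ax,ex,ey [-0.03  0.03 -0.01]
0.0005 t29.69 f [ 4.57 -0.03 -0.4 ] Mtool [0.04 0.41 0.05] off mm [1.5 0.3] err ax,ex,ey [ 0.01  0.04 -0.01]
0.0000 t30.01 f [ 9.94  0.76 -0.05] Mtool [0.06 0.67 0.01] off mm [1.5 0.3] err ax,ex,ey [0.34 0.03 0.03]
STOP
[9.76773569 0.87130332 0.07232211] 30.175 0.04935746753221779
```

Firm contact at s ≈ 0, with the axial force jumping from 4.6 to 9.9 N where the collar is expected. One more small push will confirm it's a hard stop.

Run:
```python
from ins import *
run([-.0003,-.0006],[.0015,.0003],kc=0,stop_ax=13,stop_lat=5,rate=.01)
cam("wrist","pics/e1.png");cam("scene","pics/e1s.png");cam("top","pics/e1t.png")
a=cv2.imread("pics/e1.png")[200:440,190:470];b=cv2.imread("pics/e1s.png")[210:300,370:470]
cv2.imwrite("pics/e1c.png",np.hstack([cv2.resize(a,(400,360)),cv2.resize(b,(400,360),interpolation=cv2.INTER_CUBIC)]))
```

```text
-0.0003 t30.49 f [13.53  1.43  0.11] Mtool [0.03 0.86 0.  ] off mm [1.5 0.3] err ax,ex,ey [0.61 0.04 0.02]
STOP
```

View pics/e1c.png

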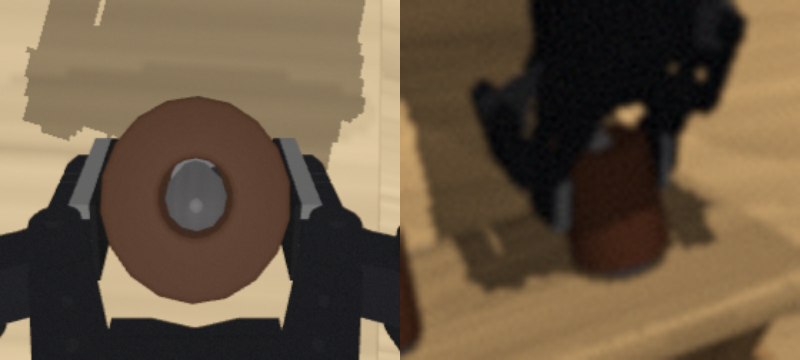

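Run:
```python
from ins import *
run([.0003],[.0015,.0003],kc=0,stop_ax=13,rate=.01,n=4)
manip.command_gripper(.085)
print(manip.get_time(),manip.get_width())
F,M=rd(6);print("after open",comp(F-np.load("F0.npy")[:3]).round(2))
c=cam("wrist","pics/o1.png")
P=manip.get_position();manip.servo_line(P+p*.09,rate=.12)
print(manip.get_time(),manip.get_contact_force())
for n in ("wrist","scene","top"): cam(n,f"pics/o2{n}.png")
a=cv2.imread("pics/o2scene.png")[200:310,340:480];b=cv2.imread("pics/o2wrist.png")[180:420,200:460]
cv2.imwrite("pics/o2c.png",np.hstack([cv2.resize(b,(390,360)),cv2.resize(a,(400,360),interpolation=cv2.INTER_CUBIC)]))
```

```text
0.0003 t30.96 f [7.83 0.85 0.02] Mtool [0.01 0.54 0.02] off mm [1.5 0.3] err ax,ex,ey [ 0.08  0.04 -0.01]
31.4083 0.08500765913084343
after open [ 0.56  0.9  -0.49]
32.4583 [-0.21726641  0.54706017 -0.61742372]
```

View pics/o2c.png

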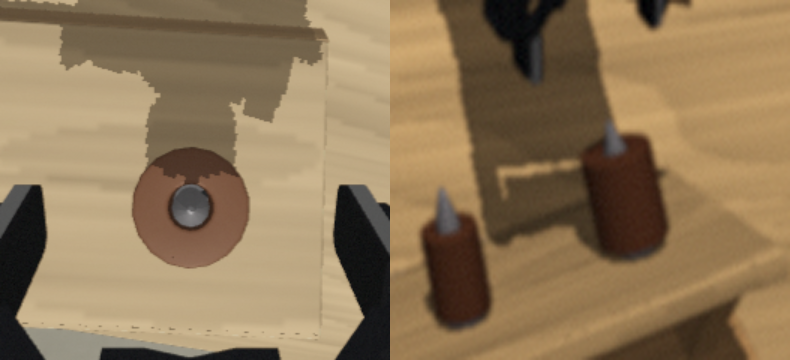

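View pics/o1.png

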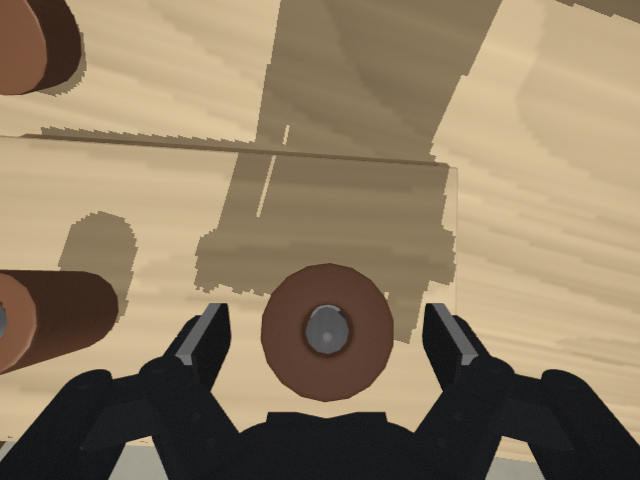

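The drum looks seated like the stored one. Two side views will let me verify its position and the collar gap.

Run:
```python
from v import *
P0=np.array(manip.get_position());manip.servo_line(P0+[-.02,0,.07],rate=.2)
for n,(sd,pt) in dict(s0=(-.6,-.2),s1=(.6,-.2)).items():
    pos,Q=view(sd,pt);manip.move_to(pos,Q.as_rotvec());manip.hold(.3);c=cam("wrist",f"pics/{n}.png");print(n,manip.get_time(),"pred top face",proj(c,root+p*.06).round(1),"tip",proj(c,root+p*.08).round(1),"seat",proj(c,root).round(1))
a=[cv2.resize(cv2.imread(f"pics/s{i}.png")[160:320,240:430],None,fx=2.1,fy=2.1,interpolation=cv2.INTER_CUBIC) for i in (0,1)]
cv2.imwrite("pics/s01.png",np.hstack(a))
```

```text
s0 34.4333 pred top face [314.7 219.5] tip [302.4 199.7] seat [347.3 271.6]
s1 35.7083 pred top face [332.8 218.4] tip [343.9 198. ] seat [303.9 271.6]
```

View pics/s01.png

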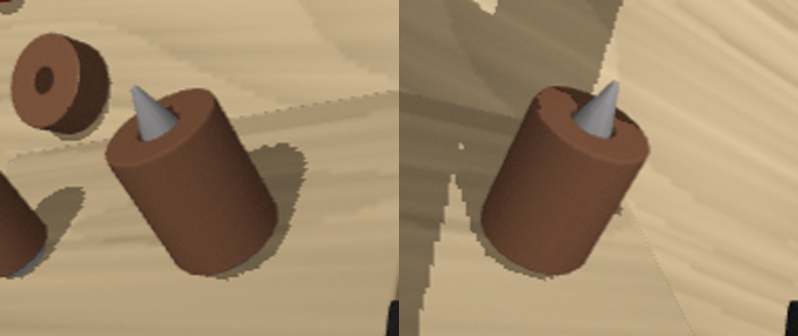

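The top face centre appears at (316,220) and (333,218), against predictions of (315,219.5) and (333,218.4) for a fully home drum. That is within about 1 mm, and only the 20 mm taper sticks out. I'll make a last check on the bystanders and hand in.

Run:
```python
from v import *
t=cam("top","pics/fin.png");a=cv2.imread("pics/top0.png");b=cv2.imread("pics/fin.png")
d=cv2.absdiff(a,b).max(2)
for n,(x,y) in dict(squat=(334,240),r1=(375,281),r2=(410,302),r3=(423,225),r4=(468,259),offcut=(198,328),driver=(410,155)).items(): print(n,(d[y-18:y+18,x-18:x+18]>60).sum())
print(manip.get_contact_force(),manip.get_width(),manip.get_time())
manip.sign_off()
```

```text
squat 101
r1 0
r2 0
r3 0
r4 0
offcut 868
driver 0
[-0.12240595  0.61668059  0.37846127] 0.08492853776165032 35.7583
the job is handed in; nothing more can be done
```

View pics/fin.png

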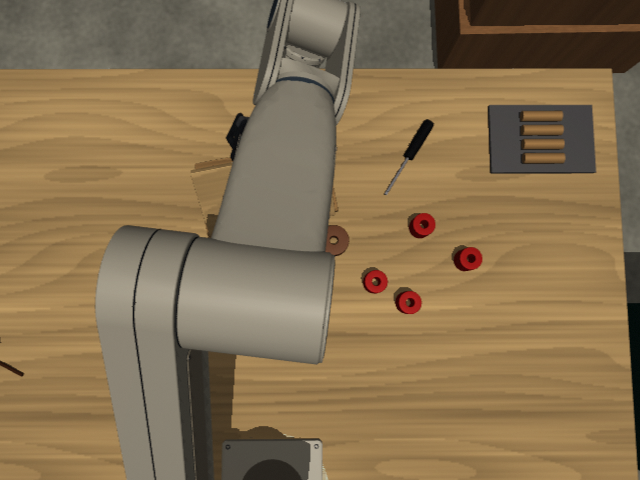

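The brown drum is on the bare peg, fully home on the collar and released. I handed the job in at 35.8 s of the 61 s allowed.

- **Finding the peg:** Three wrist views gave its actual axis as 46.1° above level, with a length of 79.2 mm against the 80 mm stated.
- **Getting it on:** I gripped the drum with the tool tilted 0.5 rad and fed it along that axis in small steps. One light touch of about 1.7 N needed a 1.5 mm sideways correction. Read at each stop, the leaves took about 2–4.5 N.
- **Seating:** The force rose sharply to 13.5 N at the expected collar depth, so it met a hard stop there. I eased back to about 8 N before opening the gripper.

**Last checks:**
- **Drum position:** Two side views put its top face within about 1 mm of fully home, with only the taper showing.
- **Robot:** The gripper is open, well clear, and showed no contact force.
- **Other items:** In the before-and-after top pictures the four red drums and the screwdriver are unchanged. The squat drum is partly covered by the arm, and what shows matches its earlier position. The offcut is hidden behind the arm, so I could not confirm it, but the arm never worked near it.

One reading disagreed: part-way through the leaves the axial force briefly read about −2 N, then went positive again. I took it for stick-slip on the leaves, because the pictures showed nothing wrong.

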